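# Sand the toy duck with the feed stick

### The job

Give the clamped wooden duck a touch of sanding: tilt the tall ball-topped stick well over sideways, towards the side where the smooth sanding drum stands (not the bristle brush wheel), hold it there for a good second or two, then let it come back to its upright centre. Leave the short flat-capped stick alone.

Things in the scene. Friction and masses are not known exactly. Their poses are not given: they have to be found in the camera images.
- feed_stick (a joint): Tilt (rad) of the tall stick: 12 mm steel rod, 36 mm black ball on top, on a 90 mm square, 50 mm high grey box. Tilts only along the y axis of sanding_drum, about a pivot 110 mm below the ball's centre. 0 upright, + leans to that +y, stops at +-0.40; well over is beyond 0.25. Damped spring: 4 N at the ball at full tilt; let go, it is back at 0 in 0.6 s. It feeds the duck the same way.
- feed_ball (a point): Centre of the 36 mm ball, 172 mm above the table when upright. Nothing else near the sticks rises above 110 mm, so both sides of the ball are free. The two stick boxes stand side by side on a steel plate, 110 mm apart along y of sanding_drum, either way round.
- sanding_drum: Smooth brown drum, 106 mm across, 55 mm wide, axis level, 110 mm above the table, grey motor behind. Origin under the drum, 12 mm above the table; x away from the robot (yaw within 15 degrees), y to its left. It is 200 mm beyond the ball along x and 95 or 205 mm to its +y side (tilt to +) or -y side (tilt to -). The bristle wheel is on the duck's other side.
- cap_stick (a joint): Tilt (rad) of the bystander: short stick with a flat 40 mm mushroom cap, its top 47 mm above a like grey box, 109 mm above the table. Same axis, stops and spring centre (0) as the tall stick. Leave it alone: under 0.15 either way, 0 at the end.

How it is judged:
By the outcome, as a careful person would: the job done as asked, in the order asked, and still so for the second after the job is handed in, with the robot touching nothing.
It also fails if it takes over 32 s, if anything falls off the work surface, if the arm or the gripper's body presses on something with over 40 N, if the wrist force passes 120 N, or if a joint passes its speed limit or range.

### The arm

A 7-joint arm with a two-finger parallel gripper is mounted at the origin on the work surface. World frame = base frame: x ahead of the robot, y to its left, z up, the work surface at z = 0. Lengths are in m, angles in rad, forces in N, time in s.
With the tool pointing down it reaches from about 0.4 to 0.9 m from the base axis. Payload 5.6 kg.
Tool frame: the origin (TCP) lies midway between the tips of the shut fingers; the grasp point (between the pads) lies 19 mm behind it; z points along the fingers, y is the line along which they close (so a half turn about z gives the same grasp; the last joint's range is limited). The gripper opens to 92 mm and grips with 3 to 60 N. Pads are 20 mm wide; open, the fingers measure 128 mm over their backs; the gripper's body (75 mm by 189 mm) begins 69 mm behind the grasp point.
Start: joints at [1.19, 0.468, -0.012, 1.603, 0.006, 1.071, -0.056], TCP at [0.215, -0.613, 0.215] pointing down, gripper open.
Joint ranges: [-2.53, 2.53], [-0.31, 2.02], [-1.57, 1.55], [0.28, 2.44], [-1.29, 4.43], [0.15, 1.84], [-2.92, 2.92]. Speed limits (rad/s): [2.57, 2.57, 3.14, 3.14, 3.14, 3.14, 3.14].

### API

Orientations are given as a 3x3 rotation matrix whose columns are the frame's x, y, z axes.
In Python, from station import env, effector, solver, viewer, workorder, search_frame, tip_of gives the robot as it stands. Calls block until the motion is done:
- env.reach(position, orientation): joint-space move of the TCP to a pose.
- env.movel(position, frame=None, rate=0.15): straight line of the TCP; frame=None keeps the orientation; rate is the mean speed in m/s.
- env.goto_joints(angles): joint-space move.
- effector.release() and effector.grasp(squeeze=None): open the fingers fully, or close them until they stop; squeeze is the grip in N (None keeps the last).
- env.pause(seconds).
- solver.inverse_kinematics(position, orientation): joint angles nearest the present ones, or None.
- env.sense(): the state.
- viewer.read_camera(name): name is "scene" or "top" or "wrist"; returns (picture, depth): 384x512x3 uint8, red, green, blue; 384x512 float32, m along the optical axis (not along the pixel's ray), 0 where there is no reading.
- viewer.camera_info(name): a dict with "intrinsics" (3x3 intrinsics, pixels), "eye" and "rotation" of the camera in the world; the wrist camera has in their place "T_tool_cam" (4x4, takes a point from camera to tool coordinates, whose origin is the TCP and whose axes are the flange's). Camera axes: x right, y up, looking along -z (the intrinsics and any distortion apply to the point x, -y, -z); pixel columns grow to the right and rows downward; lengths in m; the calibration is good to about 2 mm. The wrist camera is an equidistant fisheye: a pixel r from the principal point sees the ray r / f radians off the axis. A picture is of the moment at which its call begins: read the wrist's pose just before it. camera_info takes no time and is no camera call.
A pose or a line that the arm cannot do raises env.PlanningError and nothing moves.
- workorder.finish_job(): hands the job in; it is judged then, once.
Trained networks look in the newest picture that a camera, given by its name, has taken for a name from the list of things; names that differ only in an ending like _2 or _b are one class to them, and where a whole thing is asked for, a point or a joint stands for the part that bears it (a point fixed in the world has none). Each returns a list of dicts, best first, with "score" (0 to 1); they miss things now and then, are a little off and sometimes report something else, mostly with a low value. They report only what shows in the picture. A call takes as long as a camera call.
- search_frame(camera, name): "at" ([x, y, z] in m, in world coordinates, good to about 4 mm: the middle of the surface that is visible of it).
- tip_of(camera, name): "at" ([x, y, z] in m, in world coordinates, good to about 4 mm: a listed point, or the origin of a listed thing).
The state is a dict: "t": time; "joint_positions": joint angles; "joint_velocities": joint speeds; "tau": joint torques, N m; "ee_pos": TCP position; "tcp_rot": TCP orientation; "wrist_force": force on the tool from outside, world axes, zero at the start; "moment": the same for the moment, N m; "gripper_width": finger opening in m; "grasp_force": force on a finger pad.
Only numpy, scipy, OpenCV 4.12 (cv2) and the standard library are available. Lean on these libraries where they do the work, as an engineer would, in place of code of your own. Each camera call takes 0.05 s, during which the arm holds its last target. There are 200 camera calls.

## Working session

There is one attempt and no reset: what is moved stays moved. The work goes in short steps, each a Python script; the robot and the scene stay as the last script left them, time stands still between calls to the robot, and variables do not carry over. Pictures are saved under pics/ and viewed, at most 10 in all, crops included, and the job is handed in when it is done.

```bash
mkdir -p pics
python3 - <<'E'
from station import env, viewer, search_frame, tip_of
import cv2, numpy as np
for c in ("scene","top"):
    p,d=viewer.read_camera(c); cv2.imwrite(f"pics/{c}1.png",p[:,:,::-1])
    for n in ("feed_ball","sanding_drum"):
        for r in tip_of(c,n)[:3]: print(c,"tip",n,r)
    for n in ("feed_stick","sanding_drum","cap_stick","feed_ball"):
        for r in search_frame(c,n)[:3]: print(c,"surf",n,r)
print(env.sense()["t"], env.sense()["tcp_rot"])
E
```

```text
scene tip feed_ball {'at': [0.5045, -0.0014, 0.1713], 'score': 0.76}
scene tip sanding_drum {'at': [0.6591, -0.2414, 0.0124], 'score': 0.66}
scene surf feed_stick {'at': [0.5075, 0.0018, 0.169], 'score': 0.93}
scene surf sanding_drum {'at': [0.7373, -0.2344, 0.1329], 'score': 0.74}
scene surf sanding_drum {'at': [0.492, -0.105, 0.105], 'score': 0.66}
scene surf cap_stick {'at': [0.493, -0.107, 0.1063], 'score': 0.76}
scene surf feed_ball {'at': [0.5108, -0.0012, 0.1724], 'score': 0.89}
top tip feed_ball {'at': [0.5034, -0.0005, 0.1708], 'score': 0.55}
top tip sanding_drum {'at': [0.6593, -0.2479, 0.0096], 'score': 0.78}
top surf feed_stick {'at': [0.5046, 0.0012, 0.1825], 'score': 0.65}
top surf sanding_drum {'at': [0.7076, -0.2397, 0.1507], 'score': 0.76}
top surf cap_stick {'at': [0.4782, -0.1075, 0.1028], 'score': 0.71}
top surf cap_stick {'at': [0.5034, -0.0025, 0.1833], 'score': 0.65}
top surf feed_ball {'at': [0.5062, -0.001, 0.1864], 'score': 0.7}
0.7 [[ 9.43494561e-01  3.31388010e-01  2.62042993e-05]
 [ 3.31388011e-01 -9.43494558e-01 -7.70960100e-05]
 [-8.25079544e-07  8.14234567e-05 -9.99999997e-01]]
```

View pics/scene1.png

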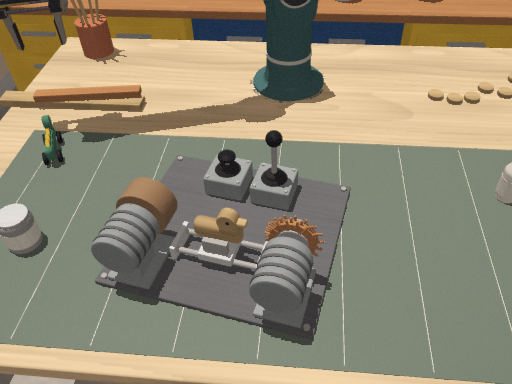

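View pics/top1.png

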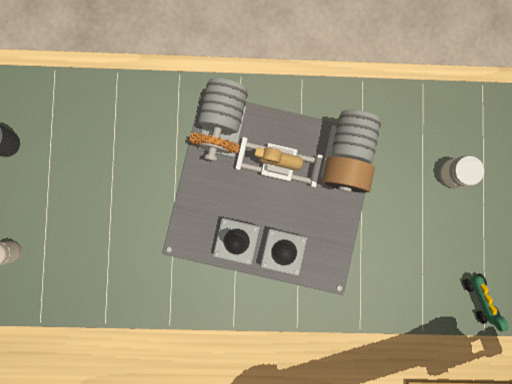

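Left in the scene view is the robot's −y. The brown drum at scene (148,205) is on −y. The bristle wheel at (293,235) is on +y. The tall ball is at (274,139), with the cap stick at (228,157) on its −y side. The ball therefore has to be tilted to −, pushed from its free +y side and passing above the cap.

```bash
cat > h.py <<'E'
import numpy as np
ball=np.array([0.504,-0.001,0.172]); drum=np.array([0.6592,-0.2445])
v=drum-ball[:2]
yaw=np.arctan2(v[1],v[0])-np.arctan2(-.205,.2)
X=np.array([np.cos(yaw),np.sin(yaw),0]); Y=np.array([-np.sin(yaw),np.cos(yaw),0]); Z=np.array([0,0,-1.])
def at(dy,z): # dy: finger centre from upright ball along stick y
    return np.r_[(ball+dy*Y)[:2],z]
E
python3 - <<'E'
from h import *
from station import env, effector, solver, viewer, tip_of
import cv2
print(np.degrees(yaw), np.linalg.norm(v))
q=env.sense()["joint_positions"]; best=None
for s in (1,-1):
    x=s*Y; R=np.c_[x,np.cross(Z,x),Z]
    j=solver.inverse_kinematics(at(.075,.30),R)
    print(s,None if j is None else np.round(j,2))
    if j is not None:
        c=np.abs(np.array(j)-q).max()
        if best is None or c<best[0]: best=(c,R)
R=best[1]; np.save("R.npy",R)
p=np.array(env.sense()["ee_pos"])
env.movel(p+[0,0,.12],rate=.3)
effector.grasp(5)
env.reach(at(.075,.30),R)
env.movel(at(.075,.158),rate=.2)
s=env.sense(); print(s["t"],s["ee_pos"],s["wrist_force"],s["gripper_width"])
p,d=viewer.read_camera("scene"); cv2.imwrite("pics/s2.png",cv2.resize(p[90:230,170:370,::-1],None,fx=3,fy=3))
print(tip_of("scene","feed_ball")[:2])
E
```

```text
-11.78039864946949 0.2887547229050981
1 [ 0.47  0.27 -0.79  1.77  0.21  1.19 -0.59]
-1 [ 0.78  0.49 -1.3   1.75  0.49  1.28  2.3 ]
6.1 [0.52009425 0.07275301 0.15893949] [-0.32198624 -0.13685239  0.13569404] 0.00029081050522875636
[{'at': [0.5053, -0.0041, 0.1697], 'score': 0.92}]
```

View pics/s2.png

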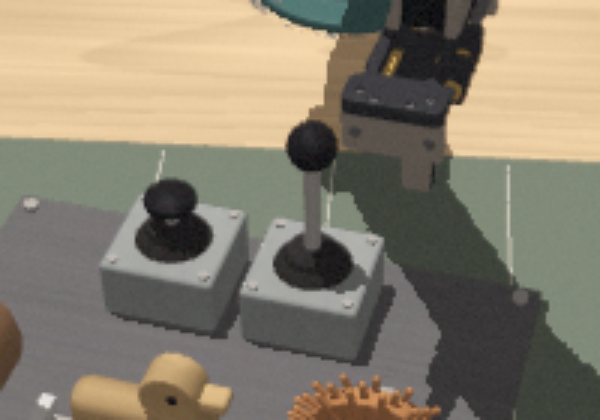

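The shut finger, tip at crop (418,185), stands clear on the +y side of the ball at (311,146). The wide bracket is only about 38 mm above the tip, so I push 5 mm higher to keep it off the ball.

Run:
```python
from h import *
from station import env, viewer, tip_of
import cv2
def f(): 
    s=env.sense(); print(round(s["t"],2),np.round((np.array(s["ee_pos"])-ball)@Y,4),round(s["ee_pos"][2],4),"Fy",round(np.dot(s["wrist_force"],Y),2),"Fz",round(s["wrist_force"][2],2))
env.movel(at(.045,.163),rate=.1); f()
env.movel(at(.020,.163),rate=.08); f()
env.movel(at(-.002,.163),rate=.06); f()
env.movel(at(-.009,.163),rate=.04); f()
for c in ("scene","top"):
    p,d=viewer.read_camera(c)
    r=tip_of(c,"feed_ball")[:1]; print(c,r, [np.dot(np.array(k["at"])-ball,Y) for k in r])
    if c=="scene": cv2.imwrite("pics/s3.png",cv2.resize(p[90:230,170:370,::-1],None,fx=3,fy=3))
f()
```

```text
6.65 0.0449 0.1635 Fy 1.06 Fz -0.06
7.11 0.0198 0.1629 Fy 0.65 Fz -0.36
7.62 -0.0021 0.163 Fy 2.28 Fz -0.8
7.95 -0.0087 0.1628 Fy 4.67 Fz -3.88
scene [{'at': [0.4979, -0.0353, 0.165], 'score': 0.86}] [np.float64(-0.034822932173977895)]
top [] []
8.15 -0.0086 0.1629 Fy 3.87 Fz -3.52
```

View pics/s3.png

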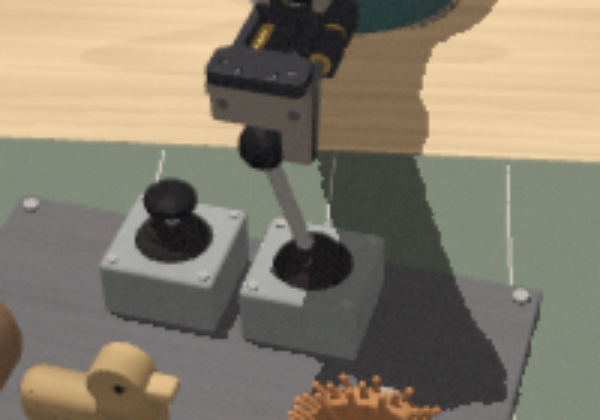

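The tall stick leans well over towards the drum: the ball moved from crop x 311 to x 260, about 0.32 rad. The cap is still upright at (170,200). I'll hold, then back off.

Run:
```python
from h import *
from station import env, viewer, tip_of
import cv2
env.pause(2.0); viewer.read_camera("scene"); print(tip_of("scene","feed_ball")[:1])
env.movel(at(.090,.163),rate=.12)
env.movel(at(.090,.28),rate=.2)
env.pause(.8)
p,d=viewer.read_camera("scene"); print(tip_of("scene","feed_ball")[:1])
cv2.imwrite("pics/s4.png",cv2.resize(p[90:230,170:370,::-1],None,fx=3,fy=3))
s=env.sense(); print(s["t"],s["wrist_force"])
```

```text
[{'at': [0.4982, -0.0389, 0.1665], 'score': 0.65}]
[{'at': [0.5076, -0.0011, 0.1719], 'score': 0.69}]
12.8583 [-0.09976152 -0.60308677  0.45098509]
```

View pics/s4.png

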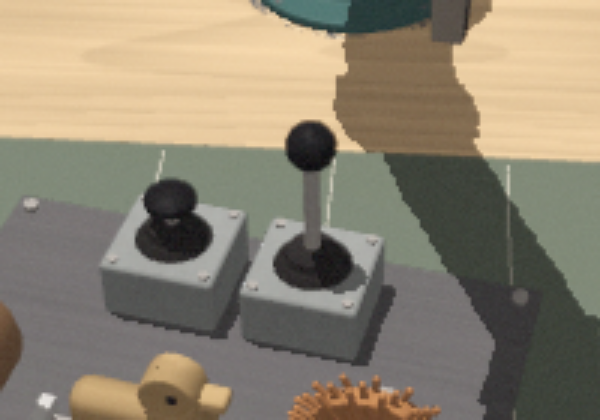

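The ball is back upright at (311,146), the cap is untouched at (170,200), and the gripper is clear.

```bash
python3 -c "
from station import workorder
print(workorder.finish_job())"
```

```text
the job is handed in; nothing more can be done
None
```

Job handed in: I tilted the tall stick about 0.32 rad (by camera) towards the sanding drum, held it there for just over 2 s, and let it return upright, with the cap stick staying upright throughout.

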